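# Dress the burred edge of a hinge leaf with a block file

### The job

Take the block file from its tray and dress the burred top edge of the hinge leaf in the vise with three full, slow strokes away from you, orange nose leading, the file flat across the edge and pressed lightly but steadily (around 8 N) all the way; lift it clear of the edge on every return and never drag it backward. Then lay the file back flat in its tray, nose the way it was, and let go, leaving the other things undisturbed.

Things in the scene. Friction and masses are not known exactly. Their poses are not given: they have to be found in the camera images.
- file_grip (a point): Middle of the file's upright wooden grip (50 mm long along file x, 24 mm wide along file y, spanning 15 to 61 mm above the toothed underside; pinch its flat sides). The point is 38 mm above the toothed underside, over the middle of the bar. x points along the bar to the orange nose, z up.
- file_nose (a point): Front end of the file bar at its orange nose: 70 mm ahead of the middle of the grip, 3 mm above the toothed underside.
- file: Block file, about 0.25 kg: a dark steel bar 140 x 30 x 6 mm with teeth on its underside, under a pale wooden holder with an upright grip on top and an orange nose. Origin at the middle of the toothed underside, axes as for its grip. It starts flat in its tray.
- vise: Small blue bench vise; origin on the table under the clamped leaf. x is the forward stroke direction (away from the robot, square to the leaf; the steel cross handle is on that side, 76 mm out, 62 mm high), y runs along the leaf's edge, z up. Foot 120 x 90 mm. The body sits on rubber and springs back: it yields down about 1 mm per 5 N and along x about 1 mm per 1 N.
- jaw_top (a point): Middle of the jaw tops (65 x 70 mm), 80 mm above the table. The hinge leaf, a stainless plate 4 mm thick, 50 mm wide in vise y, stands upright here at vise x = 0; its level top edge is the burred one. It stands 14 to 30 mm out of the jaws (edge 94 to 110 mm above the table), different each time: find it by feel.
- stroke_start (a point): Point 40 mm before the edge, at jaw-top height: the file's middle is about above it when a stroke begins (at least 25 mm before the edge). Good pressure is 5 to 12 N: below 2.5 N the file only skates, above 18 N the leaf bends and is spoiled. Push at about 40 mm/s.
- stroke_end (a point): Point 40 mm past the edge, at jaw-top height: the file's middle is about above it when a stroke ends (at least 25 mm past the edge). Throughout a stroke the file is level (within 0.2 rad), lengthwise along vise x (within 0.3 rad) and centred on the edge in vise y (within 20 mm).
- vise_drag (a joint): How far the vise body is dragged along its x on the rubber (m): 0 free, positive when the file pushes it forward (about 3 to 9 mm in a good stroke), negative when dragged backward; beyond -1 mm (1 N of backward drag) the burr is turned back (spoiled).
- tray: Black file tray fixed on the table, 172 x 58 mm outside, walls 5 mm thick and 11 mm high, inner floor 162 x 48 mm at 5 mm height; origin at the centre of its underside, x along its length the way the file's nose points, away from the robot.
- brush_grip (a point): Brush lying on the table to be left alone; point on its handle.
- spool_c (a point): white plastic spool, upright, 56 mm across, 45 mm high; point at its centre. A bystander, leave it alone.
- reel_c (a point): black fishing reel with yellow line drum on its foot, 60 x 65 x 83 mm; point at its centre. A bystander, leave it alone.
- case_c (a point): translucent acrylic lure case with a steel spring clip, 130 x 90 x 43 mm; point at its centre. A bystander, leave it alone.
- forceps_c (a point): stainless forceps lying flat, about 150 mm long, 8 mm high; point at its centre. A bystander, leave it alone.
- oil_c (a point): yellow oil bottle with red cap, 44 mm across, 110 mm high; point at its centre. A bystander, leave it alone.

How it is judged:
By the outcome, as a careful person would: the job done as asked, in the order asked, and still so for the second after the job is handed in, with the robot touching nothing.
It also fails if it takes over 72 s, if anything falls off the work surface, if the arm or the gripper's body presses on something with over 40 N, if the wrist force passes 120 N, or if a joint passes its speed limit or range.

### The arm

A 7-joint arm with a two-finger parallel gripper is mounted at the origin on the work surface. World frame = base frame: x ahead of the robot, y to its left, z up, the work surface at z = 0. Lengths are in m, angles in rad, forces in N, time in s.
With the tool pointing down it reaches from about 0.425 to 0.925 m from the base axis. Payload 6.8 kg.
Tool frame: the origin (TCP) lies on the centre line of the jaws, within the pads' length; the fingertips stand 8 mm ahead of it and the grasp point (between the pads) lies 11 mm behind it (bot.tips_ahead is the distance from the TCP to the fingertips, in m); z points along the fingers, y is the line along which they close (so a half turn about z gives the same grasp; the last joint's range is limited). The gripper opens to 85 mm and grips with 20 to 120 N. Pads are 22 mm wide; open, the fingers measure 114 mm over their backs; the gripper's body (76 mm by 85 mm) begins 54 mm behind the grasp point. The pads swing forward as they close: fully open they stand 13 mm farther back than shut.
Start: joints at [-1.356, 0.477, 0.022, 1.555, -0.011, 1.109, -0.083], TCP at [0.214, 0.64, 0.239] pointing down, gripper open.
Joint ranges: [-2.96, 2.96], [-0.34, 2.1], [-1.41, 1.46], [0.24, 2.44], [-1.37, 4.51], [0.17, 1.92], [-2.96, 2.96]. Speed limits (rad/s): [2.39, 2.39, 3.14, 3.14, 3.14, 3.14, 3.14].

### API

Orientations are given as a unit quaternion [w, x, y, z].
In Python, from station import bot gives the robot as it stands.
- The arm moves only by the tool send_rows, never from a script. Its argument "deltas" is text: rows parted by semicolons, each of 4 numbers parted by spaces: the shift along the tool's x, y, z in m, then the turn about the tool's z in degrees. In form: x y z spin; .... A call has 1 to 5 rows; each row is the pose to reach, as a shift and turn from the pose commanded when the call began, along the tool's axes at that moment; what a row does not reach only later rows make up. A row lasts 1/10 s, in which the tool goes at most 50 mm and 8.59 degrees, less where a joint would pass 70% of its speed; a pose out of reach is approached as far as the arm can. A call with a gripper value outside its range is refused whole. "claw" is the opening, from 0 (shut) to 1 (fully open), set as the call begins (left out, the last holds). The fingers move at their own pace and stop on an object; "force" is the grip in N (left out, the last holds). Time passes only in rows, so rows that repeat a pose let the fingers close. It gives the time, the measured TCP pose, the force, the opening and the grip force at its end, in the units of the state.
- bot.get_obs(): the state, without advancing time (a new reading comes with each control period).
- bot.read_camera(name): name is "side" or "top"; returns a dict with "img" (480x640x3 uint8, red, green, blue), "depth" (480x640 float32, m along the optical axis (not along the pixel's ray), 0 where there is no reading), "fx", "fy", "cx", "cy" (pixels), "camera_from_world" (4x4, takes a point from world to camera coordinates). Camera axes: x right, y up, looking along -z (the intrinsics and any distortion apply to the point x, -y, -z); pixel columns grow to the right and rows downward; lengths in m; the calibration is good to about 2 mm. A picture is of the moment at which its call begins.
- bot.hand_in(): hands the job in; it is judged then, once.
Trained networks look in a picture, given as the dict that the camera call returned (one of the last four; its "shot" number tells which), for a name from the list of things; names that differ only in an ending like _2 or _b are one class to them, and where a whole thing is asked for, a point or a joint stands for the part that bears it (a point fixed in the world has none). Each returns a list of dicts, best first, with "confidence" (0 to 1); they miss things now and then, are a little off and sometimes report something else, mostly with a low value. They report only what shows in the picture. A call takes as long as a camera call.
- bot.masks_of(picture, query): "mask" (480x640 bool, what is visible of it).
- bot.landmark_of(picture, query): "xyz" ([x, y, z] in m, in world coordinates, good to about 4 mm: a listed point, or the origin of a listed thing).
The state is a dict: "t": time; "q": joint angles; "joint_vel": joint speeds; "joint_torque": joint torques, N m; "eef_pos": TCP position; "tool_rot": TCP orientation; "contact_force": force on the tool from outside, world axes, zero at the start; "torque": the same for the moment, N m; "gripper_width": opening from 0.0 (shut) to 1.0 (fully open); "grasp_force": force on a finger pad.
Only numpy, scipy, OpenCV 4.12 (cv2) and the standard library are available. Lean on these libraries where they do the work, as an engineer would, in place of code of your own. Each camera call takes 0.05 s, during which the arm holds its last target. There are 200 camera calls.

## Working session

There is one attempt and no reset: what is moved stays moved. The work goes in short steps, Python scripts to look and compute and a tool call to move; the robot and the scene stay as the last step left them, time stands still between calls to the robot, and variables do not carry over. Pictures are saved under pics/ and viewed, at most 10 in all, crops included, and the job is handed in when it is done.

Besides the shell and the picture viewer there is one more tool, called after "Emit:" by a JSON object that holds its "op" and its "data", one argument or row to a line. send_rows: Moves the arm, as the interface text tells. Its arguments: {"type":"object","properties":{"deltas":{"type":"string"},"claw":{"type":"number"},"force":{"type":"number"}},"required":["deltas"]}

```bash
mkdir -p pics; cat > h.py <<'E'
import numpy as np,cv2
from station import bot
def tops(*names):
    out={}
    for cam in ("top","side"):
        p=bot.read_camera(cam)
        cv2.imwrite(f"pics/{cam}_{p['shot']}.png",p["img"][:,:,::-1])
        for n in names:
            r=bot.landmark_of(p,n)
            print(cam,n,[(np.round(d["xyz"],4).tolist(),round(d["confidence"],2)) for d in r[:2]])
E
python3 - <<'E'
from h import *
o=bot.get_obs();print({k:np.round(v,4).tolist() for k,v in o.items()}, bot.tips_ahead)
tops("file_grip","file_nose","file","vise","jaw_top","stroke_start","stroke_end","tray","oil_c","reel_c","case_c","spool_c","brush_grip","forceps_c")
E
ls pics
```

```text
{'t': 0.0, 'q': [-1.3561, 0.4778, 0.0223, 1.5565, -0.0115, 1.1093, -0.0831], 'joint_vel': [-0.0009, 0.0004, -0.0007, -0.0011, -0.0014, 0.001, 0.0027], 'joint_torque': [-0.0009, -59.6458, 1.6072, -28.1193, 0.0123, 0.0092, -0.0], 'eef_pos': [0.214, 0.6396, 0.2383], 'tool_rot': [-0.0001, 0.1607, 0.987, -0.0009], 'contact_force': [0.1973, -0.4338, -0.7879], 'torque': [0.0269, 0.016, -0.0032], 'grasp_force': 0.0, 'gripper_width': 1.0013} 0.008
top file_grip [([0.5238, -0.2061, 0.0437], 0.71)]
top file_nose [([0.5479, 0.1396, 0.0003], 0.74), ([0.5882, -0.221, 0.0041], 0.57)]
top file [([0.5224, -0.2103, 0.0019], 0.58), ([0.4667, -0.461, 0.0082], 0.22)]
top vise [([0.5517, 0.1391, -0.0015], 0.57)]
top jaw_top [([0.5461, 0.1376, 0.072], 0.81)]
top stroke_start [([0.5102, 0.1255, 0.0815], 0.87), ([0.5871, -0.2231, 0.004], 0.18)]
top stroke_end [([0.5826, 0.1478, 0.0813], 0.95)]
top tray [([0.5244, -0.2122, 0.0016], 0.86)]
top oil_c [([0.4376, 0.4515, 0.056], 0.57)]
top reel_c [([0.7801, 0.2377, 0.044], 0.82)]
top case_c [([0.7937, -0.1514, 0.0204], 0.57)]
top spool_c [([0.3563, -0.008, 0.0203
[... 241 characters left out ...]
se [([0.5894, -0.2223, 0.006], 0.92)]
side file [([0.5226, -0.2095, 0.0071], 0.74)]
side vise [([0.547, 0.1408, 0.0015], 0.65)]
side jaw_top [([0.5489, 0.1344, 0.0817], 0.79)]
side stroke_start [([0.5027, 0.1248, 0.0838], 0.82)]
side stroke_end [([0.5887, 0.1507, 0.0829], 0.58)]
side tray [([0.5196, -0.2068, 0.0006], 0.59)]
side oil_c [([0.4391, 0.454, 0.0511], 0.8)]
side reel_c [([0.7738, 0.2408, 0.046], 0.57), ([0.5477, 0.1328, 0.0826], 0.16)]
side case_c [([0.7907, -0.147, 0.0216], 0.72), ([0.7772, 0.2385, 0.0459], 0.18)]
side spool_c [([0.3582, -0.0024, 0.0273], 0.59)]
side brush_grip [([0.4612, -0.4573, 0.0032], 0.97)]
side forceps_c [([0.777, 0.0194, 0.005], 0.66)]
side_2.png
top_1.png
```

View pics/top_1.png

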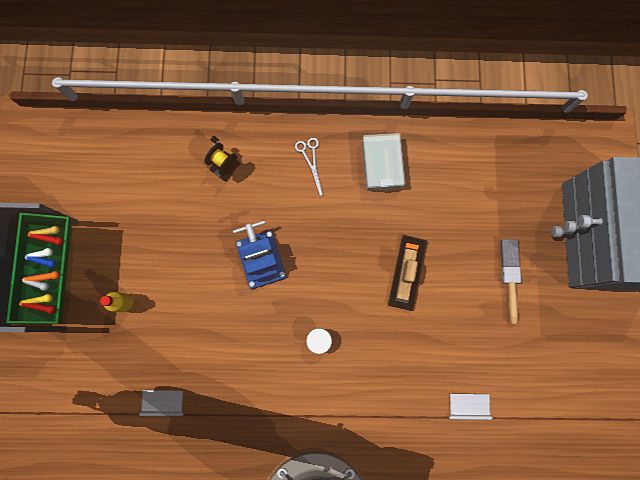

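View pics/side_2.png

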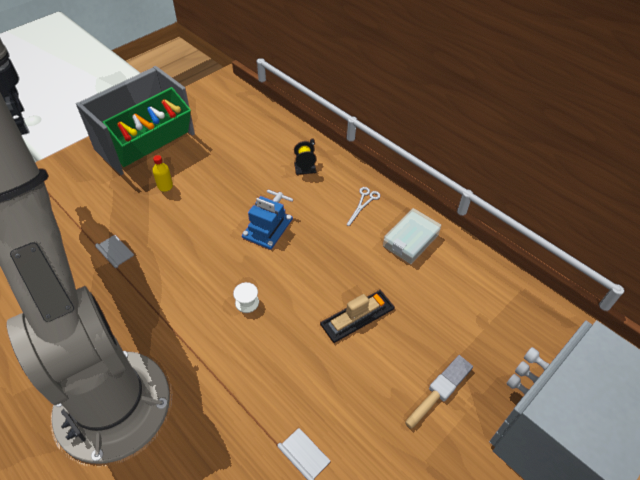

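```bash
python3 - <<'E'
from h import *
def cloud(p,m):
    v,u=np.nonzero(m&(p["depth"]>0)); d=p["depth"][v,u]
    c=np.c_[(u-p["cx"])/p["fx"]*d,-(v-p["cy"])/p["fy"]*d,-d,np.ones(len(d))]
    return (np.linalg.inv(p["camera_from_world"])@c.T).T[:,:3]
p=bot.read_camera("top")
for n in("file_grip","tray","vise","jaw_top"):
    r=bot.masks_of(p,n)
    for d in r[:2]:
        c=cloud(p,d["mask"]);print(n,round(d["confidence"],2),len(c),np.round(np.percentile(c,[1,50,99],axis=0),3).tolist())
        sel={"file_grip":(.045,.08),"tray":(.008,.013)}.get(n,(.072,.13))
        for lo,hi in [sel]+([(.09,.13)] if n in("vise","jaw_top") else []):
            s=c[(c[:,2]>lo)&(c[:,2]<hi)]
            if len(s)>20:
                rc=cv2.minAreaRect((s[:,:2]*1000).astype(np.float32));print(' ',lo,len(s),rc,np.median(s,0).round(4))
E
```

```text
file_grip 0.67 822 [[0.454, -0.229, 0.005], [0.519, -0.202, 0.021], [0.588, -0.183, 0.069]]
  0.045 250 ((521.3963623046875, -205.44493103027344), (23.99237632751465, 49.86391830444336), 79.33824157714844) [ 0.5207 -0.2036  0.0649]
tray 0.86 1031 [[0.436, -0.25, -0.001], [0.516, -0.211, 0.007], [0.607, -0.165, 0.019]]
  0.008 386 ((522.7385864257812, -208.673095703125), (58.96764373779297, 172.37513732910156), 77.58672332763672) [ 0.5183 -0.2124  0.0102]
tray 0.53 2071 [[0.484, 0.087, 0.007], [0.543, 0.137, 0.063], [0.622, 0.193, 0.105]]
  0.008 365 ((547.7871704101562, 139.70883178710938), (119.79359436035156, 89.83396911621094), 19.230066299438477) [0.5289 0.1174 0.011 ]
vise 0.69 2191 [[0.484, 0.085, -0.002], [0.545, 0.138, 0.061], [0.628, 0.196, 0.105]]
  0.072 906 ((547.7614135742188, 139.67327880859375), (65.26174926757812, 69.95914459228516), 19.444473266601562) [0.5461 0.1389 0.08  ]
  0.09 67 ((547.8347778320312, 139.24163818359375), (4.9637227058410645, 48.511680603027344), 19.71241569519043) [0.5468 0.14   0.1033]
jaw_top 0.56 2095 [[0.486, 0.087, 0.001], [0.544, 0.137, 0.063], [0.626, 0.193, 0.105]]
  0.072 906 ((547.7614135742188, 139.67327880859375), (65.26174926757812, 69.95914459228516), 19.444473266601562) [0.5461 0.1389 0.08  ]
  0.09 67 ((547.8347778320312, 139.24163818359375), (4.9637227058410645, 48.511680603027344), 19.71241569519043) [0.5468 0.14   0.1033]
jaw_top 0.33 514 [[0.42, 0.432, 0.009], [0.44, 0.443, 0.074], [0.461, 0.465, 0.113]]
  0.072 276 ((440.51171875, 450.0125732421875), (33.4908332824707, 38.00229263305664), 82.19908142089844) [0.4407 0.4472 0.0843]
  0.09 109 ((440.961669921875, 452.5035705566406), (20.545228958129883, 19.8665714263916), 88.30780792236328) [0.4405 0.4507 0.1091]
```

The top picture shows the tray and file at about (407,272), with the orange nose pointing up and away. The vise is at (262,257) with its handle on the far side, and both match the network positions. The measured vise angle is 19.4°, the leaf top about 0.104 m, and the file angle about -12°.

```bash
cat >> h.py <<'E'
def go(x,y,z,yaw):
    """tool-axis shift and spin from the present pose to TCP x,y,z with tool x at yaw (deg)"""
    o=bot.get_obs(); from scipy.spatial.transform import Rotation as R
    r=R.from_quat(np.roll(o["tool_rot"],-1)); X=r.as_matrix()[:,0]
    y0=np.degrees(np.arctan2(X[1],X[0])); d=r.inv().apply(np.array([x,y,z])-o["eef_pos"])
    print("yaw",round(y0,2),"shift",d.round(4).tolist(),"spin",round(-((yaw-y0+180)%360-180),2),"t",round(o["t"],2),"pos",o["eef_pos"].round(4).tolist(),"tilt",r.as_matrix()[:,2].round(4).tolist(),"F",np.round(o["contact_force"],2).tolist())
E
```

Emit:
{"op": "send_rows", "data": {
  "deltas": "-.037 -.027 0 -1.3; -.074 -.054 0 -2.6; -.111 -.081 0 -3.9; -.148 -.108 0 -5.2; -.185 -.135 0 -6.5",
  "claw": 0.7
}}

```text
t: 2.25
eef_pos: [0.3477, 0.4518, 0.2395]
tool_rot: [0.0, 0.104, 0.995, 0.0]
contact_force: [1.3, -0.5, -0.8]
gripper_width: 0.701
grasp_force: 0.0
```

Emit:
{"op": "send_rows", "data": {
  "deltas": "-.035 -.03 0 0; -.07 -.06 0 0; -.1 -.095 0 0; -.125 -.135 0 0; -.145 -.18 0 0"
}}

```text
t: 2.75
eef_pos: [0.4523, 0.2457, 0.2396]
tool_rot: [0.001, 0.105, 0.995, 0.0]
contact_force: [0.2, -0.3, 0.1]
gripper_width: 0.7
grasp_force: 0.0
```

Emit:
{"op": "send_rows", "data": {
  "deltas": "-.015 -.045 0 0; -.03 -.09 0.01 0; -.045 -.135 0.02 0; -.06 -.18 0.03 0; -.075 -.225 0.04 0"
}}

```text
t: 3.25
eef_pos: [0.4779, 0.0098, 0.1994]
tool_rot: [0.001, 0.104, 0.995, 0.0]
contact_force: [1.3, -0.1, 0.3]
gripper_width: 0.704
grasp_force: 0.0
```

```bash
python3 -c "
from h import *
go(.521,-.2055,.16,168);print(bot.get_obs()['q'])"
```

```text
yaw 168.02 shift [-0.0868, -0.2017, 0.0393] spin 0.02 t 3.25 pos [0.4779, 0.0098, 0.1994] tilt [0.0012, 0.0005, -1.0] F [1.26, -0.12, 0.28]
[-0.42559583  0.20034668  0.31341831  2.07365327 -0.08027765  0.87741185
  1.29495773]
```

Emit:
{"op": "send_rows", "data": {
  "deltas": "-.018 -.041 0.01 0; -.036 -.082 0.02 0; -.053 -.123 0.03 0; -.07 -.164 0.04 0; -.087 -.202 0.045 0"
}}

```text
t: 3.75
eef_pos: [0.5206, -0.206, 0.1536]
tool_rot: [-0.0, 0.105, 0.995, 0.0]
contact_force: [0.3, 0.6, 0.6]
gripper_width: 0.699
grasp_force: 0.0
```

```bash
python3 - <<'E'
from h import *
p=bot.read_camera("side");cv2.imwrite("pics/s2.png",cv2.resize(p["img"][200:400,240:480,::-1],None,fx=3,fy=3))
for n in("file_grip","file","file_nose"):print(n,[(d["xyz"].round(4) if hasattr(d["xyz"],"round") else d["xyz"],d["confidence"]) for d in bot.landmark_of(p,n)[:1]])
go(.521,-.2055,.032,168)
E
```

```text
file_grip [([0.5174, -0.2042, 0.0384], 0.63)]
file [([0.5201, -0.2101, 0.0073], 0.97)]
file_nose [([0.5855, -0.2234, 0.0058], 0.93)]
yaw 167.87 shift [-0.0005, -0.0003, 0.1221] spin -0.13 t 3.95 pos [0.5206, -0.2051, 0.1541] tilt [-0.0004, -0.0001, -1.0] F [0.2, 1.45, 0.08]
```

View pics/s2.png

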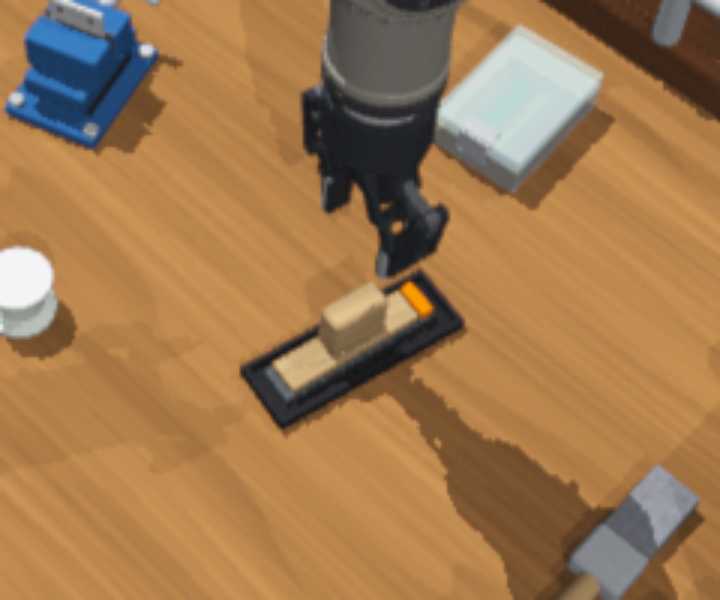

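The gripper is over the grip at (355,315) in this crop, its fingers straddle the grip's flat sides, and the tray below is clear. I'm descending.

Emit:
{"op": "send_rows", "data": {
  "deltas": "0 0 .03 0; 0 0 .06 0; 0 0 .085 0; 0 0 .105 0; 0 0 .113 0"
}}

```text
t: 4.45
eef_pos: [0.5201, -0.2015, 0.0397]
tool_rot: [-0.001, 0.103, 0.995, 0.001]
contact_force: [-0.0, 1.2, -0.3]
gripper_width: 0.702
grasp_force: 0.0
```

Emit:
{"op": "send_rows", "data": {
  "deltas": "0 0 .005 0; 0 0 .009 0; 0 0 .009 0; 0 0 .009 0; 0 0 .009 0",
  "claw": 0.45,
  "force": 70
}}

```text
t: 4.95
eef_pos: [0.5213, -0.2043, 0.033]
tool_rot: [0.001, 0.105, 0.995, -0.0]
contact_force: [-1.2, -0.1, 0.0]
gripper_width: 0.448
grasp_force: 0.0
```

Emit:
{"op": "send_rows", "data": {
  "deltas": "0 0 0 0; 0 0 0 0; 0 0 0 0; 0 0 0 0; 0 0 0 0",
  "claw": 0,
  "force": 70
}}

```text
t: 5.45
eef_pos: [0.5213, -0.2046, 0.033]
tool_rot: [0.001, 0.105, 0.995, -0.0]
contact_force: [-1.0, -0.5, 5.9]
gripper_width: 0.273
grasp_force: 69.4
```

Emit:
{"op": "send_rows", "data": {
  "deltas": "0 0 0 0; 0 0 0 0; 0 0 0 0"
}}

```text
t: 5.75
eef_pos: [0.5213, -0.2047, 0.033]
tool_rot: [0.001, 0.105, 0.995, -0.0]
contact_force: [-1.1, -0.6, 6.5]
gripper_width: 0.269
grasp_force: 69.4
```

Emit:
{"op": "send_rows", "data": {
  "deltas": "0 0 -.006 0; 0 0 -.015 0; 0 0 -.03 0; 0 0 -.055 0; 0 0 -.085 0"
}}

```text
t: 6.25
eef_pos: [0.5202, -0.2038, 0.1183]
tool_rot: [-0.001, 0.104, 0.995, 0.0]
contact_force: [0.7, 0.8, -2.1]
gripper_width: 0.273
grasp_force: 68.6
```

Emit:
{"op": "send_rows", "data": {
  "deltas": "0 0.015 -.03 0; 0.01 0.045 -.055 -4; .02 .08 -.06 -8; .03 .115 -.06 -12; .04 .15 -.06 -16"
}}

```text
t: 6.75
eef_pos: [0.5127, -0.0478, 0.1788]
tool_rot: [0.001, -0.036, 0.999, 0.0]
contact_force: [0.4, -0.2, -1.6]
gripper_width: 0.273
grasp_force: 68.7
```

```bash
python3 -c "
from h import *
go(.5054,.1248,.175,199.4)"
```

```text
yaw -175.86 shift [-0.0052, 0.1727, 0.0038] spin -15.26 t 6.75 pos [0.5127, -0.0478, 0.1788] tilt [0.0017, 0.0002, -1.0] F [0.43, -0.15, -1.61]
```

Emit:
{"op": "send_rows", "data": {
  "deltas": "-.001 .035 0 -3; -.002 .07 0 -6; -.003 .105 0 -9; -.004 .14 0.002 -12; -.005 .172 0.004 -15.2"
}}

```text
t: 7.25
eef_pos: [0.5056, 0.1245, 0.1744]
tool_rot: [0.001, -0.168, 0.986, 0.0]
contact_force: [0.7, -0.1, -2.9]
gripper_width: 0.271
grasp_force: 68.7
```

```bash
python3 - <<'E'
from h import *
go(.5054,.1248,.175,199.4)
p=bot.read_camera("side");cv2.imwrite("pics/s3.png",cv2.resize(p["img"][120:280,180:380,::-1],None,fx=4,fy=3.75))
q=bot.read_camera("top")
for c in(p,q):
  for n in("file_grip","file","file_nose","jaw_top"):print(n,[(np.round(d["xyz"],4),d["confidence"]) for d in bot.landmark_of(c,n)[:1]])
E
```

```text
yaw -160.65 shift [0.0001, 0.0004, -0.0006] spin -0.05 t 7.25 pos [0.5056, 0.1245, 0.1744] tilt [0.001, 0.0004, -1.0] F [0.71, -0.13, -2.89]
file_grip [(array([0.5049, 0.1262, 0.1825]), 0.89)]
file [(array([0.5055, 0.1206, 0.1449]), 0.64)]
file_nose [(array([0.5736, 0.1483, 0.1491]), 0.88)]
jaw_top [(array([0.5499, 0.1318, 0.0788]), 0.65)]
file_grip [(array([ 0.5498,  0.1376, -0.0033]), 0.18)]
file [(array([ 0.7928, -0.1505,  0.0191]), 0.67)]
file_nose []
jaw_top [(array([0.5476, 0.1408, 0.0749]), 0.86)]
```

View pics/s3.png

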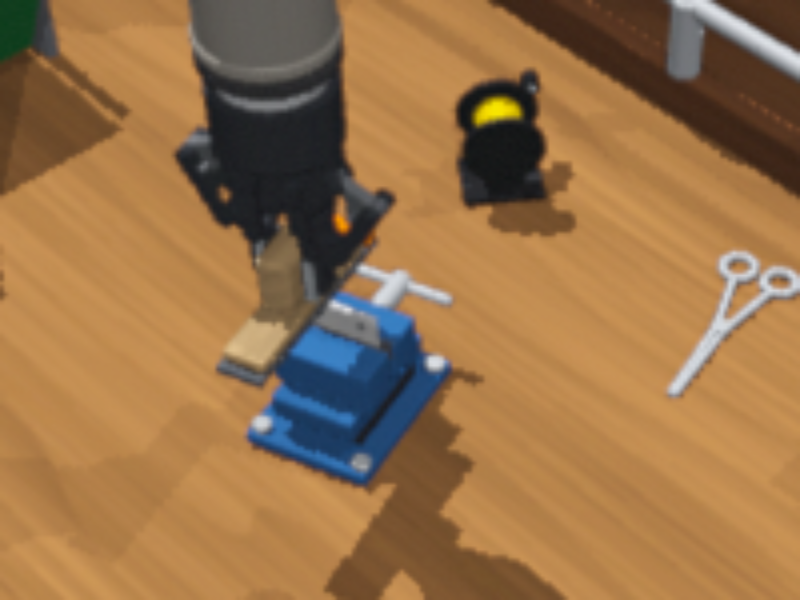

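The side crop shows the file held level, with its tail at (240,365), just before the leaf at (350,320) and its nose past it. I'm lowering it to feel for the edge.

Emit:
{"op": "send_rows", "data": {
  "deltas": "0 0 .012 0; 0 0 .022 0; 0 0 .030 0; 0 0 .034 0; 0 0 .036 0"
}}

```text
t: 8.25
eef_pos: [0.5055, 0.1227, 0.1364]
tool_rot: [-0.001, -0.167, 0.986, -0.0]
contact_force: [-0.2, -0.9, -1.7]
gripper_width: 0.268
grasp_force: 68.9
```

Emit:
{"op": "send_rows", "data": {
  "deltas": "0 0 .0005 0; 0 0 .001 0; 0 0 .0015 0; 0 0 .002 0; 0 0 .002 0"
}}

```text
t: 8.75
eef_pos: [0.506, 0.1229, 0.1354]
tool_rot: [0.0, -0.167, 0.986, 0.0]
contact_force: [-0.2, 0.9, -1.9]
gripper_width: 0.272
grasp_force: 68.9
```

Emit:
{"op": "send_rows", "data": {
  "deltas": "0 0 .0005 0; 0 0 .001 0; 0 0 .0015 0; 0 0 .0015 0; 0 0 .0015 0"
}}

```text
t: 9.25
eef_pos: [0.5059, 0.1228, 0.1338]
tool_rot: [-0.0, -0.167, 0.986, 0.0]
contact_force: [0.1, 0.0, -1.5]
gripper_width: 0.274
grasp_force: 68.9
```

Emit:
{"op": "send_rows", "data": {
  "deltas": "0 0 .0005 0; 0 0 .001 0; 0 0 .001 0; 0 0 .001 0"
}}

```text
t: 9.65
eef_pos: [0.5059, 0.1228, 0.1328]
tool_rot: [-0.0, -0.167, 0.986, -0.0]
contact_force: [-0.5, 0.5, -1.3]
gripper_width: 0.272
grasp_force: 68.9
```

```bash
python3 -c "
from h import *
go(.5054,.1248,.132,199.4);print(bot.get_obs()['torque'])"
```

```text
yaw -160.8 shift [-0.0002, 0.002, 0.0008] spin -0.2 t 9.65 pos [0.5059, 0.1228, 0.1328] tilt [-0.0001, -0.0, -1.0] F [-0.51, 0.54, -1.33]
[-0.04741155  0.00798737  0.00977558]
```

Emit:
{"op": "send_rows", "data": {
  "deltas": "0 0 .0005 0; 0 0 .001 0; 0 0 .001 0; 0 0 .001 0"
}}

```text
t: 10.05
eef_pos: [0.5059, 0.1229, 0.1318]
tool_rot: [-0.0, -0.167, 0.986, 0.0]
contact_force: [0.4, 0.2, -2.7]
gripper_width: 0.272
grasp_force: 68.9
```

Emit:
{"op": "send_rows", "data": {
  "deltas": "0 0 .0005 0; 0 0 .0005 0; 0 0 .0005 0"
}}

```text
t: 10.35
eef_pos: [0.5061, 0.1229, 0.1314]
tool_rot: [0.0, -0.167, 0.986, 0.0]
contact_force: [-1.5, -0.9, -0.4]
gripper_width: 0.271
grasp_force: 69.0
```

```bash
python3 -c "
from h import *
go(.5054,.1248,.132,199.4);print(bot.get_obs()['torque'])"
```

```text
yaw -160.8 shift [-0.0, 0.002, -0.0006] spin -0.2 t 10.35 pos [0.5061, 0.1229, 0.1314] tilt [0.0003, 0.0002, -1.0] F [-1.52, -0.88, -0.42]
[ 0.05571757 -0.07770896  0.01083763]
```

Emit:
{"op": "send_rows", "data": {
  "deltas": "0 0 .0005 0; 0 0 .0005 0; 0 0 .0005 0"
}}

```text
t: 10.65
eef_pos: [0.5061, 0.1229, 0.131]
tool_rot: [0.0, -0.167, 0.986, 0.0]
contact_force: [0.5, 0.3, 0.5]
gripper_width: 0.272
grasp_force: 69.1
```

Emit:
{"op": "send_rows", "data": {
  "deltas": "0 0 .0005 0; 0 0 .0005 0; 0 0 .0005 0"
}}

```text
t: 10.95
eef_pos: [0.5062, 0.123, 0.1306]
tool_rot: [0.0, -0.167, 0.986, 0.0]
contact_force: [-0.3, 0.3, 3.3]
gripper_width: 0.277
grasp_force: 69.3
```

```bash
python3 -c "
from h import *
go(.5054,.1248,.132,199.4);print(bot.get_obs()['torque'])"
```

```text
yaw -160.79 shift [0.0002, 0.002, -0.0014] spin -0.19 t 10.95 pos [0.5062, 0.123, 0.1306] tilt [0.0007, 0.0003, -1.0] F [-0.28, 0.3, 3.3]
[ 0.08132116 -0.13727022 -0.04404145]
```

Contact starts at a TCP height of about 0.1316 m, and the force is now about 5 N. I'm starting stroke 1.

Emit:
{"op": "send_rows", "data": {
  "deltas": "-.002 0 .0004 0; -.006 0 .0005 0; -.01 0 .0005 0; -.014 0 .0005 0; -.018 0 .0005 0"
}}

```text
t: 11.45
eef_pos: [0.5212, 0.128, 0.1295]
tool_rot: [-0.002, -0.167, 0.986, -0.0]
contact_force: [-7.2, -1.7, 9.5]
gripper_width: 0.274
grasp_force: 70.1
```

Emit:
{"op": "send_rows", "data": {
  "deltas": "-.004 0 -.0004 0; -.008 0 -.0006 0; -.012 0 -.0006 0; -.016 0 -.0006 0; -.02 0 -.0006 0"
}}

```text
t: 11.95
eef_pos: [0.5402, 0.1346, 0.13]
tool_rot: [-0.002, -0.167, 0.986, -0.0]
contact_force: [-4.8, -1.8, 6.4]
gripper_width: 0.274
grasp_force: 70.1
```

Emit:
{"op": "send_rows", "data": {
  "deltas": "-.004 0 0 0; -.008 0 0 0; -.012 0 0 0; -.016 0 0 0; -.02 0 0 0"
}}

```text
t: 12.45
eef_pos: [0.559, 0.1412, 0.1299]
tool_rot: [-0.002, -0.167, 0.986, -0.0]
contact_force: [-4.7, -1.5, 6.1]
gripper_width: 0.276
grasp_force: 70.1
```

Emit:
{"op": "send_rows", "data": {
  "deltas": "-.004 0 0 0; -.008 0 0 0; -.012 0 0 0; -.016 0 0 0; -.02 0 0 0"
}}

```text
t: 12.95
eef_pos: [0.5778, 0.1477, 0.1298]
tool_rot: [-0.002, -0.167, 0.986, -0.0]
contact_force: [-5.1, -1.4, 6.0]
gripper_width: 0.273
grasp_force: 70.0
```

Emit:
{"op": "send_rows", "data": {
  "deltas": "-.004 0 0 0; -.008 0 0 0; -.012 0 0 0; -.016 0 -.002 0; -.02 0 -.008 0"
}}

```text
t: 13.45
eef_pos: [0.598, 0.155, 0.1374]
tool_rot: [-0.001, -0.167, 0.986, -0.0]
contact_force: [-0.7, 0.2, -2.3]
gripper_width: 0.272
grasp_force: 69.1
```

Emit:
{"op": "send_rows", "data": {
  "deltas": "-.002 0 -.012 0; -.002 0 -.025 0; 0.02 0 -.03 0; 0.06 0 -.03 0; 0.1 0 -.03 0"
}}

```text
t: 13.95
eef_pos: [0.5037, 0.122, 0.1696]
tool_rot: [0.001, -0.167, 0.986, 0.0]
contact_force: [0.3, -0.1, -2.5]
gripper_width: 0.271
grasp_force: 69.1
```

```bash
python3 -c "
from h import *
go(.5054,.1248,.134,199.4);print(bot.get_obs()['torque'])"
```

```text
yaw -160.8 shift [-0.0024, 0.0021, 0.0356] spin -0.2 t 13.95 pos [0.5037, 0.122, 0.1696] tilt [0.002, 0.0007, -1.0] F [0.33, -0.11, -2.53]
[ 0.00529476  0.04877042 -0.01778341]
```

Emit:
{"op": "send_rows", "data": {
  "deltas": "0 0 .012 0; 0 0 .022 0; 0 0 .030 0; 0 0 .034 0; 0 0 .035 0"
}}

```text
t: 14.45
eef_pos: [0.5045, 0.1224, 0.1327]
tool_rot: [-0.0, -0.167, 0.986, -0.0]
contact_force: [0.1, 0.1, -1.0]
gripper_width: 0.274
grasp_force: 69.1
```

Emit:
{"op": "send_rows", "data": {
  "deltas": "0 0 0.001 0; 0 0 .002 0; -.003 0 .003 0; -.007 0 .003 0; -.011 0 .003 0"
}}

```text
t: 14.95
eef_pos: [0.5147, 0.1259, 0.1307]
tool_rot: [0.0, -0.167, 0.986, 0.0]
contact_force: [-3.7, -1.1, 2.3]
gripper_width: 0.27
grasp_force: 69.4
```

Emit:
{"op": "send_rows", "data": {
  "deltas": "-.004 0 .0006 0; -.008 0 .0007 0; -.012 0 .0007 0; -.016 0 .0007 0; -.02 0 .0007 0"
}}

```text
t: 15.45
eef_pos: [0.5331, 0.1322, 0.1299]
tool_rot: [-0.001, -0.167, 0.986, -0.0]
contact_force: [-5.4, -2.2, 6.5]
gripper_width: 0.271
grasp_force: 69.8
```

Emit:
{"op": "send_rows", "data": {
  "deltas": "-.004 0 0 0; -.008 0 0 0; -.012 0 0 0; -.016 0 0 0; -.02 0 0 0"
}}

```text
t: 15.95
eef_pos: [0.5519, 0.1388, 0.1298]
tool_rot: [-0.001, -0.167, 0.986, -0.0]
contact_force: [-5.8, -2.2, 6.1]
gripper_width: 0.27
grasp_force: 70.0
```

Emit:
{"op": "send_rows", "data": {
  "deltas": "-.004 0 0 0; -.008 0 0 0; -.012 0 0 0; -.016 0 0 0; -.02 0 0 0"
}}

```text
t: 16.45
eef_pos: [0.5706, 0.1453, 0.1298]
tool_rot: [-0.001, -0.167, 0.986, -0.0]
contact_force: [-4.2, -2.0, 5.2]
gripper_width: 0.269
grasp_force: 70.0
```

Emit:
{"op": "send_rows", "data": {
  "deltas": "-.004 0 0 0; -.008 0 0 0; -.012 0 0 0; -.016 0 0 0; -.02 0 0 0"
}}

```text
t: 16.95
eef_pos: [0.5895, 0.1519, 0.1297]
tool_rot: [-0.001, -0.167, 0.986, -0.0]
contact_force: [-4.6, -1.6, 5.9]
gripper_width: 0.271
grasp_force: 70.0
```

Emit:
{"op": "send_rows", "data": {
  "deltas": "-.004 0 -.0005 0; -.008 0 -.004 0; -.010 0 -.014 0; -.012 0 -.026 0; -.012 0 -.035 0"
}}

```text
t: 17.45
eef_pos: [0.6023, 0.1565, 0.1663]
tool_rot: [0.001, -0.167, 0.986, 0.0]
contact_force: [0.7, -0.5, -2.9]
gripper_width: 0.273
grasp_force: 69.1
```

Emit:
{"op": "send_rows", "data": {
  "deltas": "0.015 0 0 0; 0.04 0 0 0; 0.07 0 0 0; 0.095 0 0.01 0; 0.103 0 0.018 0"
}}

```text
t: 17.95
eef_pos: [0.5019, 0.1212, 0.1471]
tool_rot: [-0.0, -0.167, 0.986, 0.0]
contact_force: [-0.3, -0.7, -1.3]
gripper_width: 0.276
grasp_force: 69.1
```

Emit:
{"op": "send_rows", "data": {
  "deltas": "0 0 .009 0; 0 0 .014 0; 0 0 .015 0; 0 0 .016 0; 0 0 .017 0"
}}

```text
t: 18.45
eef_pos: [0.5054, 0.1228, 0.1303]
tool_rot: [0.001, -0.167, 0.986, 0.0]
contact_force: [-1.2, 0.4, 3.6]
gripper_width: 0.272
grasp_force: 69.5
```

Emit:
{"op": "send_rows", "data": {
  "deltas": "-.003 0 .0002 0; -.007 0 .0002 0; -.011 0 .0002 0; -.015 0 .0002 0; -.019 0 .0002 0"
}}

```text
t: 18.95
eef_pos: [0.5211, 0.1279, 0.1298]
tool_rot: [-0.001, -0.167, 0.986, -0.0]
contact_force: [-6.1, -2.3, 7.2]
gripper_width: 0.275
grasp_force: 70.0
```

Emit:
{"op": "send_rows", "data": {
  "deltas": "-.004 0 0 0; -.008 0 0 0; -.012 0 0 0; -.016 0 0 0; -.02 0 0 0"
}}

```text
t: 19.45
eef_pos: [0.5398, 0.1343, 0.1297]
tool_rot: [-0.002, -0.167, 0.986, -0.0]
contact_force: [-5.7, -2.4, 7.5]
gripper_width: 0.272
grasp_force: 70.1
```

Emit:
{"op": "send_rows", "data": {
  "deltas": "-.004 0 -.0002 0; -.008 0 -.0002 0; -.012 0 -.0002 0; -.016 0 -.0002 0; -.02 0 -.0002 0"
}}

```text
t: 19.95
eef_pos: [0.5587, 0.1409, 0.1298]
tool_rot: [-0.002, -0.167, 0.986, -0.0]
contact_force: [-5.7, -1.6, 6.7]
gripper_width: 0.27
grasp_force: 70.1
```

Emit:
{"op": "send_rows", "data": {
  "deltas": "-.004 0 0 0; -.008 0 0 0; -.012 0 0 0; -.016 0 0 0; -.02 0 0 0"
}}

```text
t: 20.45
eef_pos: [0.5775, 0.1475, 0.1297]
tool_rot: [-0.002, -0.167, 0.986, -0.0]
contact_force: [-5.5, -1.7, 5.9]
gripper_width: 0.271
grasp_force: 70.1
```

Emit:
{"op": "send_rows", "data": {
  "deltas": "-.004 0 0 0; -.008 0 0 0; -.012 0 0 0; -.016 0 0 0; -.019 0 -.005 0"
}}

```text
t: 20.95
eef_pos: [0.596, 0.1541, 0.134]
tool_rot: [-0.001, -0.167, 0.986, -0.0]
contact_force: [1.4, -0.4, -2.0]
gripper_width: 0.271
grasp_force: 69.1
```

Emit:
{"op": "send_rows", "data": {
  "deltas": "-.003 0 -.014 0; -.004 0 -.028 0; -.004 0 -.042 0; -.004 0 -.05 0; -.004 0 -.05 0"
}}

```text
t: 21.45
eef_pos: [0.6013, 0.156, 0.1868]
tool_rot: [0.002, -0.167, 0.986, 0.0]
contact_force: [1.0, 0.6, -2.8]
gripper_width: 0.275
grasp_force: 69.0
```

```bash
python3 - <<'E'
from h import *
go(.521,-.2055,.12,168)
p=bot.read_camera("side");cv2.imwrite("pics/s4.png",cv2.resize(p["img"][120:280,180:380,::-1],None,fx=4,fy=3.75))
for n in("file_grip","file","file_nose","jaw_top"):print(n,[(np.round(d["xyz"],4),d["confidence"]) for d in bot.landmark_of(p,n)[:1]])
E
```

```text
yaw -160.8 shift [0.1949, -0.315, 0.066] spin 31.2 t 21.45 pos [0.6013, 0.156, 0.1868] tilt [0.0032, 0.0013, -1.0] F [0.98, 0.56, -2.78]
file_grip [(array([ 0.3578, -0.0045,  0.0244]), 0.68)]
file [(array([0.5995, 0.1538, 0.1588]), 0.57)]
file_nose [(array([0.6639, 0.1765, 0.1622]), 0.75)]
jaw_top [(array([0.5494, 0.1362, 0.0802]), 0.64)]
```

View pics/s4.png

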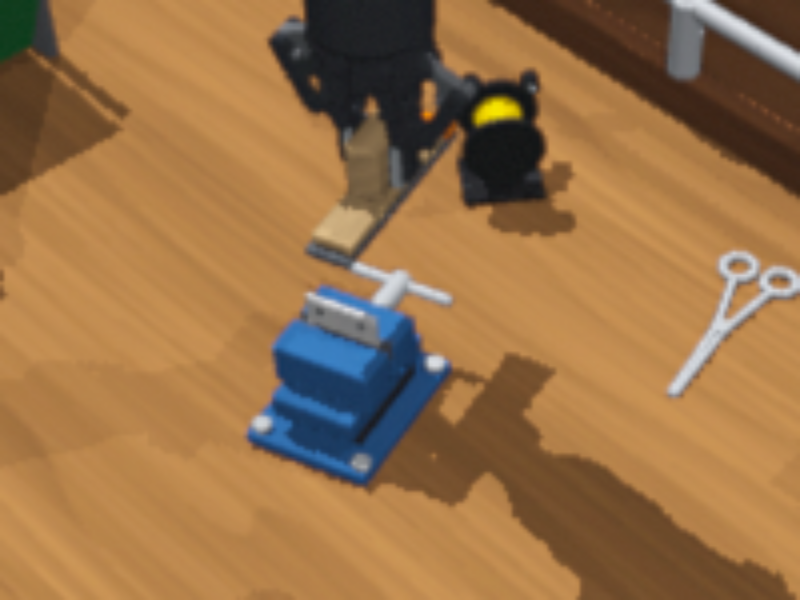

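The crop shows the file held level above the vise, its tail at (335,250), with the vise and leaf upright and unharmed. I'm returning it to the tray.

Emit:
{"op": "send_rows", "data": {
  "deltas": ".02 -.032 0 3; .039 -.063 0 6; .058 -.094 0 9; .078 -.126 0 12; .0975 -.1575 0 15.6"
}}

```text
t: 22.2
eef_pos: [0.5592, -0.0265, 0.1842]
tool_rot: [-0.0, -0.03, 1.0, -0.0]
contact_force: [-0.1, -0.7, -2.1]
gripper_width: 0.275
grasp_force: 69.0
```

```bash
python3 -c "
from h import *
go(.522,-.2075,.12,167.8)"
```

```text
yaw -176.52 shift [0.0481, -0.1784, 0.0643] spin 15.68 t 22.2 pos [0.5592, -0.0265, 0.1842] tilt [-0.0009, -0.0001, -1.0] F [-0.11, -0.69, -2.07]
```

Emit:
{"op": "send_rows", "data": {
  "deltas": ".01 -.036 0 3; .02 -.072 0.005 6; .03 -.108 0.015 9; .04 -.144 0.03 12; .048 -.178 0.05 15.7"
}}

```text
t: 22.7
eef_pos: [0.5231, -0.2075, 0.1346]
tool_rot: [0.001, 0.107, 0.994, -0.0]
contact_force: [0.1, 0.1, -2.2]
gripper_width: 0.271
grasp_force: 69.0
```

Emit:
{"op": "send_rows", "data": {
  "deltas": "0 0 .012 0; 0 0 .025 0; 0 0 .035 0; 0 0 .04 0; 0 0 .04 0"
}}

```text
t: 23.2
eef_pos: [0.5234, -0.2044, 0.094]
tool_rot: [-0.001, 0.104, 0.995, 0.0]
contact_force: [-0.6, -0.1, -2.0]
gripper_width: 0.275
grasp_force: 69.0
```

```bash
python3 - <<'E'
from h import *
go(.522,-.2065,.033,167.8)
p=bot.read_camera("side");cv2.imwrite("pics/s5.png",cv2.resize(p["img"][240:360,280:440,::-1],None,fx=5,fy=5))
for n in("file_grip","file","file_nose","tray"):print(n,[(np.round(d["xyz"],4),d["confidence"]) for d in bot.landmark_of(p,n)[:1]])
E
```

```text
yaw 168.03 shift [0.0008, -0.0024, 0.061] spin 0.23 t 23.2 pos [0.5234, -0.2044, 0.094] tilt [-0.0012, 0.0008, -1.0] F [-0.61, -0.12, -1.97]
file_grip [(array([ 0.5223, -0.2032,  0.1022]), 0.83)]
file []
file_nose [(array([ 0.588 , -0.2196,  0.0665]), 0.76)]
tray [(array([ 0.5214, -0.2063,  0.0017]), 0.95)]
```

View pics/s5.png

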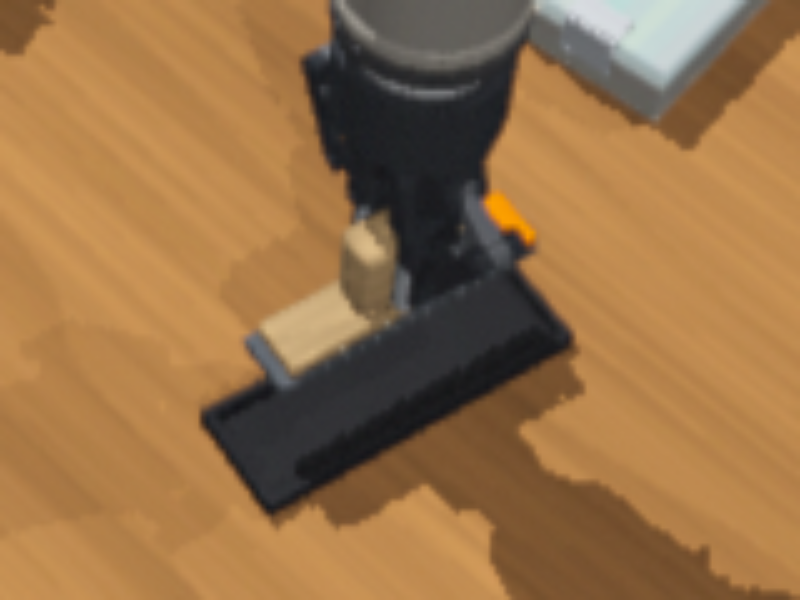

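The crop shows the file above the empty tray (tray corners at about (205,415) and (570,340)), lined up with it and nose the right way. I'm lowering it.

Emit:
{"op": "send_rows", "data": {
  "deltas": ".0005 -.001 .018 0; .0008 -.002 .034 0; .0008 -.002 .046 0; .0008 -.002 .054 0; .0008 -.002 .057 0"
}}

```text
t: 23.95
eef_pos: [0.522, -0.2074, 0.0371]
tool_rot: [-0.0, 0.105, 0.994, 0.0]
contact_force: [0.2, 0.0, -3.3]
gripper_width: 0.268
grasp_force: 69.2
```

Emit:
{"op": "send_rows", "data": {
  "deltas": "0 0 .001 0; 0 0 .002 0; 0 0 .003 0; 0 0 .0035 0; 0 0 .0035 0"
}}

```text
t: 24.45
eef_pos: [0.5223, -0.2075, 0.0344]
tool_rot: [0.0, 0.105, 0.994, 0.0]
contact_force: [-0.0, 0.0, -2.2]
gripper_width: 0.273
grasp_force: 69.2
```

Emit:
{"op": "send_rows", "data": {
  "deltas": "0 0 .0005 0; 0 0 .001 0; 0 0 .001 0; 0 0 .001 0; 0 0 .001 0"
}}

```text
t: 24.95
eef_pos: [0.5221, -0.2075, 0.0332]
tool_rot: [-0.0, 0.105, 0.994, 0.0]
contact_force: [-0.1, 0.2, -2.9]
gripper_width: 0.27
grasp_force: 69.2
```

Emit:
{"op": "send_rows", "data": {
  "deltas": "0 0 .0003 0; 0 0 .0006 0; 0 0 .0006 0; 0 0 .0006 0; 0 0 .0006 0"
}}

```text
t: 25.45
eef_pos: [0.5222, -0.2075, 0.033]
tool_rot: [0.0, 0.105, 0.994, 0.0]
contact_force: [-3.5, 1.1, 5.1]
gripper_width: 0.272
grasp_force: 70.2
```

Touchdown on the tray floor, at the same height as the pickup. I'm opening part way, letting it settle, then rising.

Emit:
{"op": "send_rows", "data": {
  "deltas": "0 0 0 0; 0 0 0 0; 0 0 0 0; 0 0 0 0; 0 0 0 0",
  "claw": 0.5
}}

```text
t: 25.95
eef_pos: [0.5222, -0.2075, 0.0325]
tool_rot: [0.0, 0.105, 0.994, -0.0]
contact_force: [0.3, 0.6, 0.1]
gripper_width: 0.501
grasp_force: 0.0
```

Emit:
{"op": "send_rows", "data": {
  "deltas": "0 0 -.008 0; 0 0 -.025 0; 0 0 -.05 0; 0 0 -.09 0; 0 0 -.13 0"
}}

```text
t: 26.45
eef_pos: [0.5216, -0.2075, 0.1641]
tool_rot: [-0.0, 0.105, 0.994, -0.0]
contact_force: [0.4, -0.2, -0.4]
gripper_width: 0.503
grasp_force: 0.0
```

```bash
python3 - <<'E'
from h import *
p=bot.read_camera("side");cv2.imwrite("pics/s6.png",cv2.resize(p["img"][120:400,180:500,::-1],None,fx=2.1,fy=2.1))
for n in("file_grip","file","file_nose","tray"):print(n,[(np.round(d["xyz"],4),d["confidence"]) for d in bot.landmark_of(p,n)[:1]])
go(.522,-.2,.2,168)
E
```

```text
file_grip [(array([ 0.5233, -0.2089,  0.0407]), 0.65)]
file [(array([ 0.5218, -0.2121,  0.0052]), 0.81)]
file_nose [(array([ 0.5881, -0.2251,  0.0069]), 0.56)]
tray [(array([ 0.5214, -0.2096,  0.0036]), 0.92)]
yaw 167.91 shift [0.0015, 0.0071, -0.0373] spin -0.09 t 26.7 pos [0.5219, -0.2073, 0.1627] tilt [0.0002, 0.0003, -1.0] F [-0.48, -0.94, 0.25]
```

View pics/s6.png

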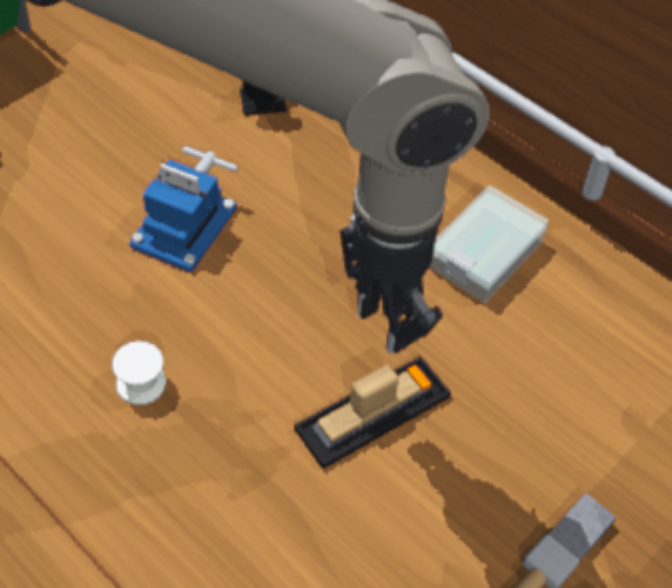

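The file lies flat in its tray at (375,400), with the orange nose away at (420,377). The gripper is clear and the other things in view are where they were.

```bash
python3 -c "
from station import bot
print(bot.hand_in())"
```

```text
the job is handed in; nothing more can be done
None
```

I made three full forward strokes at about 8 to 9 N, briefly up to about 12 N early in the first and near 5 N early in the second. The file was lifted clear on each return. It is now flat in its tray with the nose as before, and the job was handed in at about 27 s with no verdict shown.

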